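Level the sieve stage and throw its lockout lever

TASK

Slide the thicker of the two wooden wedges, thin tip first, under the drooping front edge of the sieve stage until the stage sits level on it. Then pull the lever's black lockout collar up along its stem, swing the lever past the tooth of the gate all the way to its far (right-hand) side, and let the collar drop back fully down. Leave the wedge there, still carrying the stage level, and do not disturb the jar, the bottle or the beaker.

Things in the scene. Friction and masses are not known exactly. Their poses are not given: they have to be found in the camera images.
- stand: grey levelling stand fixed to the bench, 190 x 310 mm; origin on the bench under its middle; local +x points away from its front, +y to its left, +z up (yaw varies). Left half: the tilting stage. Right half: a 124 mm wide lever housing, the lever standing out of its sloping front face, under a hood
- hood_edge (a point): middle of the lower front edge of the hood plate over the lever housing (124 mm wide, 12 mm thick, reaching from here to the stand's rear), stand-local x = -60, y = -110, z = 208 mm. It keeps a hand from coming straight down on the collar: come tilted from the front, along the lever
- stage (a joint): tilt of the aluminium stage (160 mm deep, 130 wide, 10 thick, with a ring sieve 83 mm wide clamped on it, top 70 mm above the bench when level) about its rear hinge at stand-local x = 70, z = 29 mm, rad: 0 = level, -0.10 = drooping on its stop (start), +0.08 = front too high. It sinks by its own weight (about 2.5 N at the edge) unless held up
- stage_edge (a point): middle of the lower front edge of the stage, moving with it: stand-local x = -90, y = 75 mm, 24 mm above the bench when level, 8 mm when drooping. Local x points to the rear. Under the stage the bench is bare for 145 mm behind this edge
- lever (a joint): swing of the lever, rad: -0.42 = fully left (towards the stage), 0 = middle, +0.42 = fully right, away from the stage (both are stops). It starts between -0.41 and -0.28 and stays where it is left (about 2 N at the collar moves it). The gate's tooth in the middle stops the lowered collar within 0.23 rad either side of 0
- lever_pivot (a point): the lever's pivot: stand-local x = -30, y = -110, z = 50 mm. Its local x is the swing axis (positive swing = right-handed turn about it); local z runs up along the lever stem and turns with it. The plane of swing leans 35 degrees from vertical towards the stand's front (local -x)
- collar (a joint): lift of the collar along the stem, m: 0 = down (a spring holds it there: 4.5 N, 7 N fully lifted), 0.018 = fully up. It must be lifted more than 0.011 to pass over the tooth
- collar_grip (a point): middle of the collar's round neck on the stem's axis, 106 mm from the pivot with the collar down; moves with the collar; local z up along the stem, local x the swing axis. Neck 32 mm in diameter, 44 mm long (22 each way); above it a flange 42 mm in diameter, 8 thick, then 8 mm of stem end. Below the neck a cross lug 48 mm along local x, 16 wide
- wedge_thick: wedge to use: 125 mm long, 45 wide. Origin mid-underside, local +x to the thin tip (x = +62.5 mm, 3 mm thick). Top rises evenly to 30 mm at x = -37.5; behind that a block 30 high to x = -62.5 carries an upright grip at x = -50: 24 mm along x, 26 across y, from 30 to 78 mm above the underside. 0.08 to 0.17 kg. The stage is level with about 78 mm of it under the edge
- wedge_thin: the other wooden wedge, the same but only 13 mm high at its thick end (grip from 13 to 61 mm): too thin, not needed. The two wedges change places
- jar: bystander: glass jar with black cap, 61 mm wide, 100 mm high, standing; origin under its middle
- alcohol_bottle: bystander: squat bottle with orange cap, 68 mm wide, 168 mm high, standing; origin under its middle
- glass_beaker: bystander: glass beaker, 59 mm wide, 79 mm high, standing; origin under its middle

How it is judged:
On the way, in this order (a step that is already met when the one before it is completed fails the run):
1. the stage sits level on the thick wedge (value of joint stage between -0.02 and 0.02 rad and contact force between wedge_thick and stage above 0.3 N), for 0.2 s.
2. the collar is lifted while the lever passes the gate's tooth (value of joint collar above 0.008 m and value of joint lever between -0.1 and 0.2 rad), for 0.05 s.
At the end, for the whole second after the job is handed in: The stage rests on the thick wedge, level within 0.02 rad; the lever stands over at the far side of the gate (more than 0.31 rad right of the middle) with its collar dropped back to within 3 mm of fully down; the wedge is at rest (all of step 1 and value of joint lever above 0.31 rad and value of joint collar below 0.003 m and linear speed of wedge_thick below 0.02 m/s); the robot touches nothing.
It fails at once if the jar is moved more than 25 mm (distance of jar from where it was at the start of the episode above 0.025 m).
It fails at once if the bottle is moved more than 25 mm (distance of alcohol_bottle from where it was at the start of the episode above 0.025 m).
It fails at once if the beaker is moved more than 25 mm (distance of glass_beaker from where it was at the start of the episode above 0.025 m).
It also fails if it takes over 67 s, if anything falls off the work surface, if the arm or the gripper's body presses on something with over 40 N, if the wrist force passes 120 N, or if a joint passes its speed limit or range.

ROBOT

A 6-joint arm with a two-finger parallel gripper is mounted at the origin on a cart in front of the work surface, level with it; the furniture and walls round the work are solid. World frame = base frame: x ahead of the robot, y to its left, z up, the work surface at z = 0. Lengths are in m, angles in rad, forces in N, time in s.
With the tool pointing down it reaches from about 0.35 to 0.975 m from the base axis. Payload 4.9 kg.
Tool frame: the origin (TCP) lies between the finger pads; the fingertips stand 19 mm ahead of it and the grasp point (between the pads) is the TCP; z points along the fingers, y is the line along which they close (so a half turn about z gives the same grasp; the last joint's range is limited). The gripper opens to 85 mm and grips with 20 to 120 N. Pads are 22 mm wide; open, the fingers measure 114 mm over their backs; the gripper's body (76 mm by 85 mm) begins 54 mm behind the grasp point. The pads swing forward as they close: fully open they stand 13 mm farther back than shut.
Start: joints at [1.186, 0.053, 1.613, -0, 1.476, -0.119], TCP at [0.164, 0.603, 0.214] pointing down, gripper open.
Joint ranges: [-3.01, 3.01], [-1.01, 2.22], [0.06, 2.58], [-1.02, 4.17], [0.09, 2.62], [-3.14, 3.14]. Speed limits (rad/s): [2.57, 2.57, 3.14, 3.14, 3.14, 3.14].

INTERFACE

Orientations are given as a rotation vector (axis times angle).
In Python, from station import ctrl gives the robot as it stands. The module is installed in compiled form; this text tells all that it offers.
- The arm moves only by the tool servo_tool, never from a script. Its argument "increments" is a list that holds one entry, the list of rows, each a list of 5 numbers: the finger opening in cm, from 0 to 8.54, then the shift along the tool's x, y, z in cm, then the turn about the tool's z in degrees. A call has 1 to 5 rows; each row is the pose to reach, as a shift and turn from the pose commanded when the call began, along the tool's axes at that moment; what a row does not reach only later rows make up. A row lasts 1/10 s, in which the tool goes at most 50 mm and 8.59 degrees, less where a joint would pass 70% of its speed; a pose out of reach is approached as far as the arm can. A call with a gripper value outside its range is refused whole. The fingers move at their own pace and stop on an object; "newtons" is the grip in N (left out, the last holds). Time passes only in rows, so rows that repeat a pose let the fingers close. It gives the time, the measured TCP pose, the force, the opening and the grip force at its end, in the units of the state.
- ctrl.get_obs(): the state, without advancing time (a new reading comes with each control period).
- ctrl.get_image(name): name is "scene" or "top" or "wrist"; returns a dict with "img" (384x512x3 uint8, red, green, blue), "fx", "fy", "cx", "cy" (pixels), "k1" (the pictures are not rectified: a ray, as slopes to the right and down, at radius r is drawn at 1 + k1 r^2 times it, then the intrinsics apply), "rvec" (rotation vector, rad) and "tvec" (3), from world to camera coordinates, as OpenCV has them; the wrist camera has in their place "mount" (4x4, takes a point from camera to tool coordinates, whose origin is the TCP and whose axes are the flange's). Camera axes: x right, y down, z forward; pixel columns grow to the right and rows downward; lengths in m; the calibration is good to about 2 mm. A picture is of the moment at which its call begins: read the wrist's pose just before it. There is no depth.
- ctrl.finish_job(): hands the job in; it is judged then, once.
The state is a dict: "t": time; "q": joint angles; "dq": joint speeds; "effort": joint torques, N m; "tool_pos": TCP position; "tool_rot": TCP orientation; "contact_force": force on the tool from outside, world axes, zero at the start; "wrist_torque": the same for the moment, N m; "opening": finger opening in m; "grip_force": force on a finger pad.
Only numpy, scipy, OpenCV 4.12 (cv2) and the standard library are available. Lean on these libraries where they do the work, as an engineer would, in place of code of your own. Each camera call takes 0.05 s, during which the arm holds its last target. There are 200 camera calls.

## Working session

There is one attempt and no reset: what is moved stays moved. The work goes in short steps, Python scripts to look and compute and a tool call to move; the robot and the scene stay as the last step left them, time stands still between calls to the robot, and variables do not carry over. Pictures are saved under pics/ and viewed, at most 10 in all, crops included, and the job is handed in when it is done.

Besides the shell and the picture viewer there is one more tool, called after "Request:" in YAML: its name, and indented under it one key for each argument. servo_tool: Moves the arm, as the interface text tells. Its arguments: {"type":"object","properties":{"increments":{"type":"array"},"newtons":{"type":"number"}},"required":["increments"]}

```bash
mkdir -p pics; cat > h.py <<'E'
import numpy as np, cv2
from scipy.spatial.transform import Rotation as R
from station import ctrl
def snap(name,fn):
    o=ctrl.get_obs(); d=ctrl.get_image(name); cv2.imwrite('pics/'+fn,d['img'][:,:,::-1])
    import pickle; pickle.dump((o,d),open('pics/'+fn+'.pkl','wb')); return o,d
def load(fn):
    import pickle; return pickle.load(open('pics/'+fn+'.pkl','rb'))
def cam(o,d):
    """returns Rwc (cam->world), camera centre"""
    if 'mount' in d:
        T=np.array(d['mount']); Rt=R.from_rotvec(o['tool_rot']).as_matrix()
        return Rt@T[:3,:3], Rt@T[:3,3]+np.array(o['tool_pos'])
    Rm=R.from_rotvec(np.ravel(d['rvec'])).as_matrix(); return Rm.T, -Rm.T@np.ravel(d['tvec'])
def ray(o,d,u,v):
    a=np.array([(u-d['cx'])/d['fx'],(v-d['cy'])/d['fy']]); s=a.copy()
    for _ in range(20): s=a/(1+d['k1']*(s@s))
    Rw,c=cam(o,d); return c, Rw@np.array([s[0],s[1],1.])
def onz(o,d,u,v,z):
    c,r=ray(o,d,u,v); return c+r*(z-c[2])/r[2]
def proj(o,d,P):
    Rw,c=cam(o,d); p=(np.atleast_2d(P)-c)@Rw; s=p[:,:2]/p[:,2:]
    s=s*(1+d['k1']*(s**2).sum(1,keepdims=True)); return s*[d['fx'],d['fy']]+[d['cx'],d['cy']]
E
python3 - <<'E'
from h import *
o,d=snap('scene','s0.png'); print(cam(o,d)); o,d=snap('top','t0.png'); print(cam(o,d)); print(o)
for n in 's0','t0':
    im=cv2.imread(f'pics/{n}.png'); cv2.imwrite(f'pics/{n}b.png',cv2.resize(im,(800,600),interpolation=cv2.INTER_CUBIC))
E
```

```text
(array([[ 0.58846413, -0.43746494,  0.67995175],
       [-0.80852285, -0.31930852,  0.49430038],
       [ 0.0008753 , -0.84063458, -0.54160202]]), array([-0.13829941, -0.53373729,  0.72173153]))
(array([[-5.16385835e-03, -9.80746104e-01,  1.95218890e-01],
       [-9.99717221e-01,  5.31526453e-04, -2.37738552e-02],
       [ 2.32123518e-02, -1.95286451e-01, -9.80471514e-01]]), array([0.28411157, 0.01255295, 1.60010299]))
{'t': 0.05, 'q': array([ 1.18597718e+00,  5.33178893e-02,  1.61427420e+00,  3.22085961e-06,
        1.47602409e+00, -1.18997139e-01]), 'dq': array([ 0.0005    , -0.00020022, -0.0024848 ,  0.00058661,  0.00142873,
       -0.00197465]), 'effort': array([ 1.01366099e-03, -3.95173717e+01, -3.71659935e+01, -2.87649345e-05,
        3.97021635e-03, -6.67846962e-06]), 'tool_pos': array([0.16393839, 0.60243751, 0.21309905]), 'tool_rot': array([-4.16256979e-01, -3.11338028e+00,  3.07647589e-03]), 'contact_force': array([-0.36031596, -0.45233065, -0.27893176]), 'wrist_torque': array([-0.00682951, -0.0203862 , -0.02430593]), 'grip_force': 0.0, 'opening': 0.08533216116957344}
```

View pics/s0b.png

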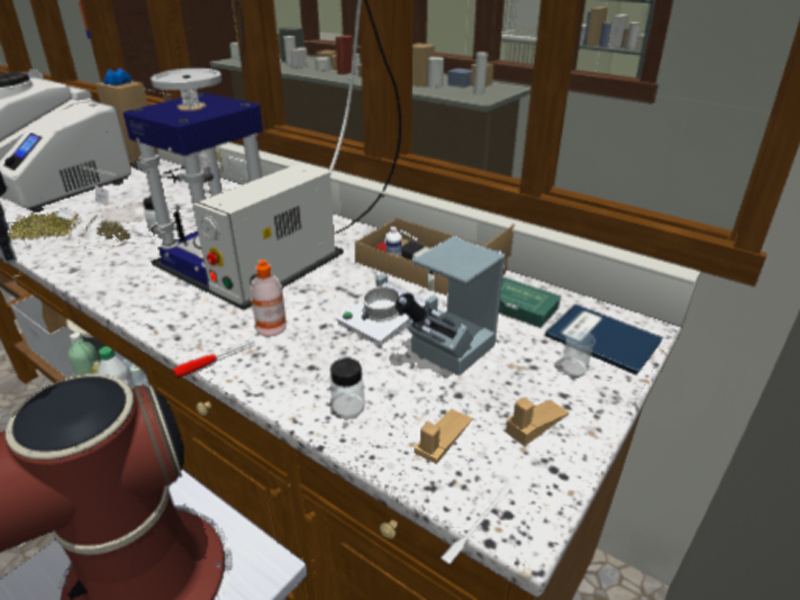

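View pics/t0b.png

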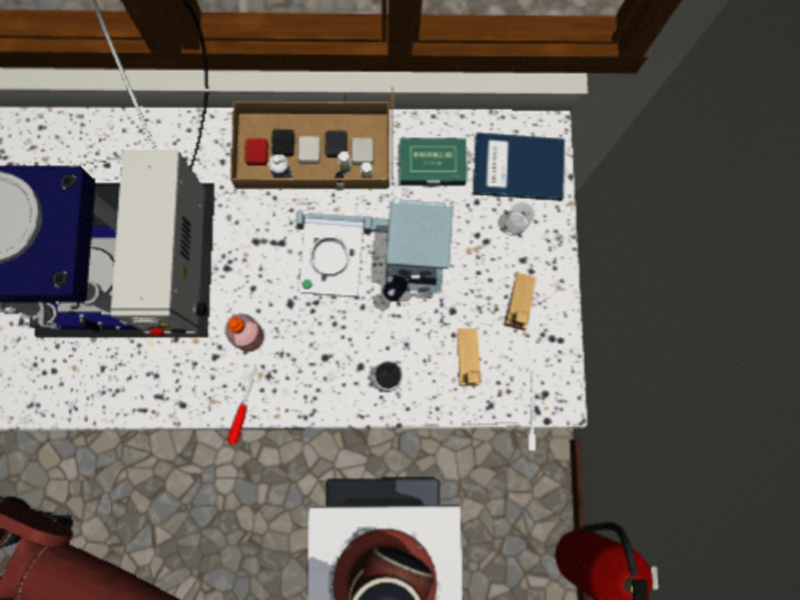

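Scene: stand with stage at (380,310) and lever housing at (455,300); the jar is at (347,390), the thin wedge at (443,435) and the thicker one at (537,415). In the top view the stage is at (331,257), the collar at (395,288) and the thick wedge at (520,300). I'll enlarge both.

```bash
python3 - <<'E'
from h import *
im=cv2.imread('pics/t0.png')[125:260,180:360]; cv2.imwrite('pics/t0c.png',cv2.resize(im,None,fx=4.4,fy=4.4,interpolation=cv2.INTER_CUBIC))
im=cv2.imread('pics/s0.png')[140:300,200:400]; cv2.imwrite('pics/s0c.png',cv2.resize(im,None,fx=3.75,fy=3.75,interpolation=cv2.INTER_CUBIC))
E
```

```text
(no output)
```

View pics/t0c.png

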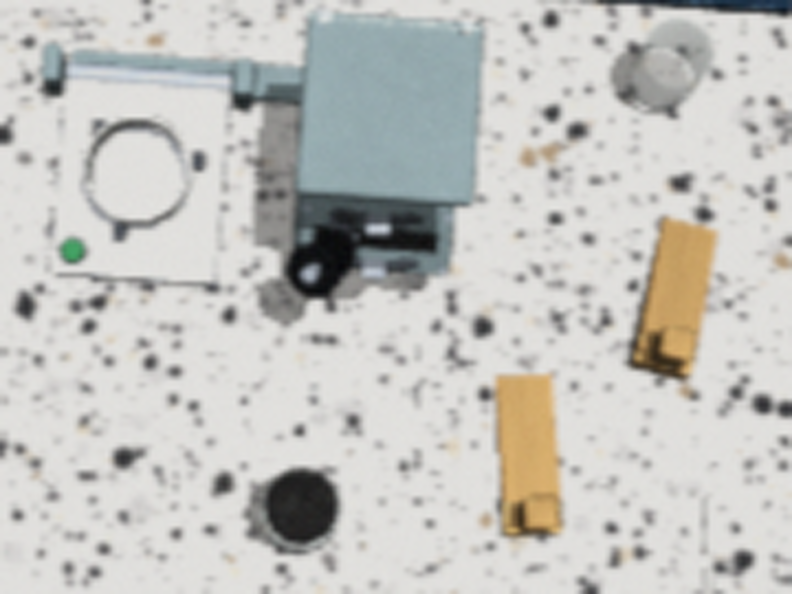

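View pics/s0c.png

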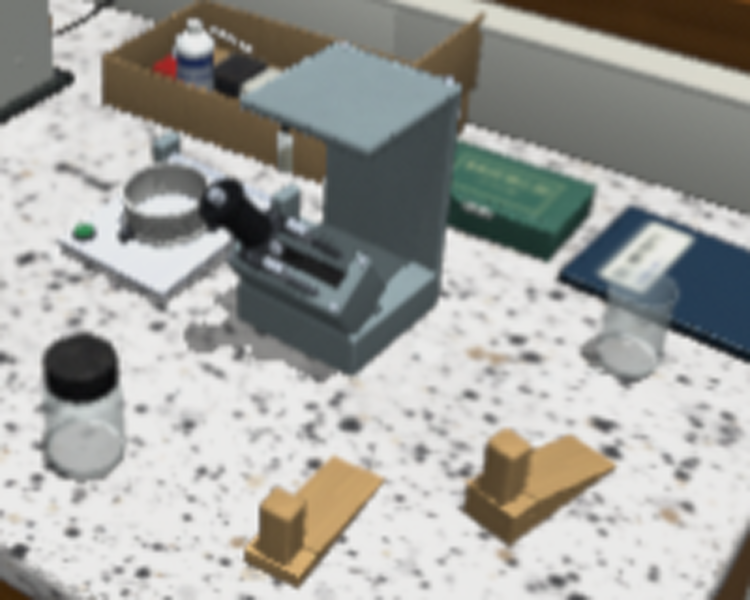

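The top crop shows stage front corners (55,274)/(216,284), hood front edge (298,191)–(472,203) and rear (313,13)–(483,24). The thick wedge is on the right, with tip corners (663,218)/(717,231) and rear ground corners (632,364)/(688,378). The scene crop confirms it's the thick one: its rear block is tall, with ground corners (467,508)/(513,541) and tip (572,436)/(614,466).

```bash
cat >> h.py <<'E'
from scipy.optimize import least_squares
def T2(p,L):
    c,s=np.cos(p[2]),np.sin(p[2]); L=np.atleast_2d(L)/1000.
    return np.c_[p[0]+c*L[:,0]-s*L[:,1],p[1]+s*L[:,0]+c*L[:,1],L[:,2]]
def fit(obs,p0):
    """obs: list of (o,d,local pts mm, pixels)"""
    f=lambda p:np.concatenate([(proj(o,d,T2(p,L))-uv).ravel() for o,d,L,uv in obs])
    r=least_squares(f,p0,loss='soft_l1'); return r.x,f(r.x).reshape(-1,2).round(1)
E
python3 - <<'E'
from h import *
t=load('t0.png'); s=load('s0.png')
tp=lambda a:(np.array(a)+.5)/4.4-.5+[180,125]
sp=lambda a:(np.array(a)+.5)/3.75-.5+[200,140]
H=[(-60,-48,220),(-60,-172,220),(95,-48,220),(95,-172,220)]
S=[(-89,140,18),(-89,10,18)]
st=fit([(*t,H+S,tp([(298,191),(472,203),(313,13),(483,24),(55,274),(216,284)])),
        (*s,H+S,sp([(243,97),(368,140),(343,42),(460,85),(63,240),(162,290)]))],[.6,0,0])
W=[(62.5,22.5,3),(62.5,-22.5,3),(-62.5,22.5,0),(-62.5,-22.5,0)]
w=fit([(*t,W,tp([(663,218),(717,231),(632,364),(688,378)])),(*s,W,sp([(572,436),(614,465),(467,508),(513,541)]))],[.55,-.25,0])
print(st,w)
print('jar',onz(*t,*tp((300,505)),.1),'beaker',onz(*t,*tp((668,75)),.07))
# collar angle: end of stem top seen
for th in np.arange(-.42,-.25,.03):
    L=144; q=T2(st[0],[(-30-L*np.cos(th)*.5736,-110-L*np.sin(th),50+L*np.cos(th)*.8192)])
    print(round(th,2),((proj(*t,q)-[180,125])*4.4).round(),((proj(*s,q)-[200,140])*3.75).round())
g=T2(w[0],[(-50,0,60)]);print('grip',g, t[1]['k1'])
o=t[0]; M=R.from_rotvec(o['tool_rot']).as_matrix(); print(M.round(3)); print(ctrl.get_image('wrist')['mount'])
E
```

```text
(array([ 0.68421703,  0.04058867, -0.07289803]), array([[-0.4,  0.5],
       [ 0.9,  0.7],
       [-0.3, -7.7],
       [ 1.1, -7.3],
       [-1.1, -0.1],
       [ 0.1,  0.4],
       [-2. ,  0. ],
       [-0.2,  2.6],
       [ 2.2, -3. ],
       [ 4.8, -2.8],
       [-2.1, -0.2],
       [-0.5,  1.1]])) (array([ 0.59132511, -0.30534469, -0.24207023]), array([[ 0.3, -1. ],
       [ 0.6, -1. ],
       [-0.1,  0.2],
       [-0.2,  0.1],
       [-0.4, -0.8],
       [ 1.1, -0.3],
       [-1. ,  1.1],
       [-0.4,  1.7]]))
jar [ 0.4178973  -0.00641548  0.1       ] beaker [ 0.75174509 -0.29245711  0.07      ]
-0.42 [[294. 275.]] [[199. 189.]]
-0.39 [[299. 276.]] [[203. 190.]]
-0.36 [[305. 277.]] [[206. 190.]]
-0.33 [[310. 278.]] [[209. 191.]]
-0.3 [[316. 280.]] [[212. 193.]]
-0.27 [[322. 281.]] [[216. 194.]]
grip [[ 0.54278292 -0.29335904  0.06      ]] 0.011094299595285035
[[-0.965  0.263 -0.001]
 [ 0.263  0.965 -0.002]
 [ 0.    -0.002 -1.   ]]
[[-1.09385787e-04 -9.60868437e-01 -2.77005117e-01  7.03388090e-02]
 [ 9.99999988e-01 -7.44417046e-05 -1.36665713e-04 -1.77247195e-04]
 [ 1.10697037e-04 -2.77005128e-01  9.60868434e-01 -1.58310288e-01]
 [ 0.00000000e+00  0.00000000e+00  0.00000000e+00  1.00000000e+00]]
```

Request:
servo_tool:
  increments:
    - [[8.5,-2.5,-3.3,-1.5,0],[8.5,-5.0,-6.6,-3,0],[8.5,-7.5,-9.9,-4.5,0],[8.5,-10.5,-13.5,-5,0],[8.5,-13.5,-17.3,-5,0]]

```text
t: 0.65
tool_pos: [0.2496, 0.3995, 0.2654]
tool_rot: [0.414, 3.113, 0.003]
contact_force: [1.0, -0.8, 0.4]
opening: 0.0848
grip_force: 0.0
```

Request:
servo_tool:
  increments:
    - [[8.5,-3,-3.8,0,0],[8.5,-6,-7.6,0,0],[8.5,-9,-11.4,0,0],[8.5,-12,-15.2,0,0],[8.5,-15,-19,0,0]]

```text
t: 1.15
tool_pos: [0.3439, 0.1761, 0.2642]
tool_rot: [0.415, 3.113, 0.0]
contact_force: [0.4, 0.8, 0.2]
opening: 0.0854
grip_force: 0.0
```

Request:
servo_tool:
  increments:
    - [[8.5,-3,-3.8,0,0],[8.5,-6,-7.6,0,0],[8.5,-9,-11.4,0,0],[8.5,-12,-15.2,0,0],[8.5,-15,-19,0,0]]

```text
t: 1.65
tool_pos: [0.4388, -0.0469, 0.2642]
tool_rot: [0.417, 3.113, 0.0]
contact_force: [0.9, 1.0, 0.2]
opening: 0.0851
grip_force: 0.0
```

Request:
servo_tool:
  increments:
    - [[8.5,-3,-3.8,0,0],[8.5,-6,-7.6,0,0],[8.5,-9,-11.4,0,0],[8.5,-12,-15.2,0,0],[8.5,-15,-19,2,-1.4]]

```text
t: 2.15
tool_pos: [0.5344, -0.2686, 0.2479]
tool_rot: [0.378, 3.114, -0.004]
contact_force: [0.9, 0.7, 1.2]
opening: 0.0849
grip_force: 0.0
```

```bash
python3 - <<'E'
from h import *
o,d=snap('wrist','w1.png'); cv2.imwrite('pics/w1b.png',cv2.resize(d['img'][:,:,::-1],(800,600)))
t=load('t0.png'); s=load('s0.png')
tp=lambda a:(np.array(a)+.5)/4.4-.5+[180,125]
sp=lambda a:(np.array(a)+.5)/3.75-.5+[200,140]
H=[(-60,-48,220),(-60,-172,220)]; S=[(-89,140,18),(-89,10,18)]
print(fit([(*t,H+S,tp([(298,191),(472,203),(55,274),(216,284)])),(*s,H+S,sp([(243,97),(368,140),(63,240),(162,290)]))],[.6,0,0]))
w=[.59133,-.30534,-.24207]
print((proj(o,d,T2(w,[(-62,13,78),(-62,-13,78),(-38,13,78),(-38,-13,78),(62.5,22.5,3),(62.5,-22.5,3)]))*800/512).round())
print(o['tool_pos'],R.from_rotvec(o['tool_rot']).as_matrix().round(3))
E
```

```text
(array([ 0.6865348 ,  0.04009978, -0.06954257]), array([[-0.2, -0.3],
       [ 1.2, -0.2],
       [-0.9, -0.6],
       [ 0.4, -0.3],
       [-1.3, -0.3],
       [ 0.6,  2.3],
       [-1.6, -0.4],
       [ 0.1,  0.9]]))
[[377. 265.]
 [339. 265.]
 [377. 299.]
 [340. 299.]
 [391. 382.]
 [341. 381.]]
[ 0.53437918 -0.26859822  0.24792978] [[-0.971  0.239  0.005]
 [ 0.239  0.971 -0.003]
 [-0.005 -0.002 -1.   ]]
```

View pics/w1b.png

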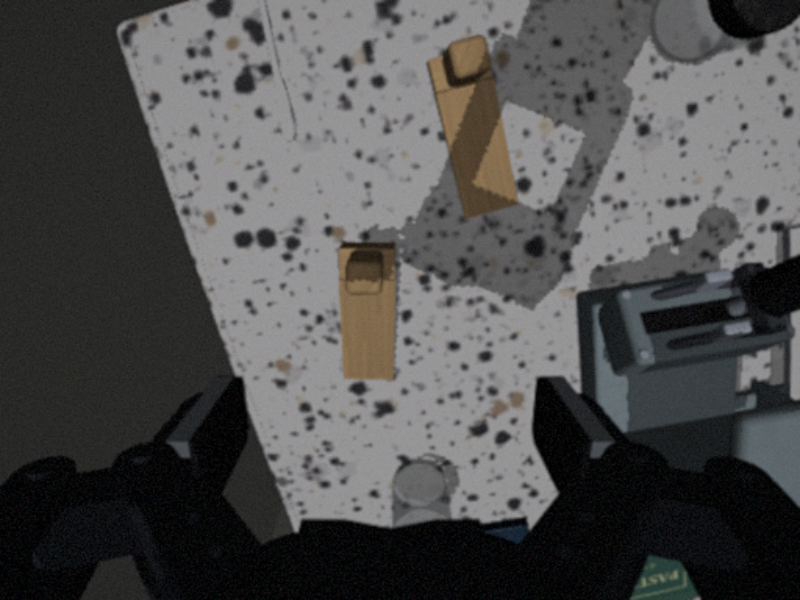

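The wrist view shows the thick wedge's grip at about (365,273) and its tip at (344..394,380), within 2–3 mm of the prediction. I'll go down to it.

Request:
servo_tool:
  increments:
    - [[8.5,-1.1,-1.95,2,0],[8.5,-1.1,-1.95,6.5,0],[8.5,-1.1,-1.95,11.0,0],[8.5,-1.1,-1.95,15.5,0],[8.5,-1.1,-1.95,19,0]]

```text
t: 2.7
tool_pos: [0.537, -0.286, 0.0515]
tool_rot: [-0.378, -3.115, -0.003]
contact_force: [-0.1, 1.4, -0.0]
opening: 0.0854
grip_force: 0.0
```

Request:
servo_tool:
  increments:
    - [[2.0,0,0,0,0],[2.0,0,0,0,0],[2.0,0,0,0,0],[2.0,0,0,0,0],[2.0,0,0,0,0]]
  newtons: 40

```text
t: 3.2
tool_pos: [0.5404, -0.2886, 0.0587]
tool_rot: [0.378, 3.114, -0.005]
contact_force: [-0.8, -1.2, 6.5]
opening: 0.0236
grip_force: 39.0
```

Request:
servo_tool:
  increments:
    - [[2.0,0,0,-4.5,0],[2.0,2.5,0,-8.5,0],[2.0,6.0,0,-12,0],[2.0,9.5,0,-14,0],[2.0,12.3,0,-14,0]]

```text
t: 3.7
tool_pos: [0.4197, -0.2587, 0.2004]
tool_rot: [0.377, 3.112, -0.007]
contact_force: [-0.3, 0.1, -0.7]
opening: 0.0238
grip_force: 39.4
```

Request:
servo_tool:
  increments:
    - [[2.0,1.16,4.7,0,-2],[2.0,2.32,9.4,0,-4],[2.0,3.48,14.1,0,-6],[2.0,4.65,18.8,0,-8],[2.0,5.8,23.5,0,-9.9]]

```text
t: 4.2
tool_pos: [0.4187, -0.0139, 0.1959]
tool_rot: [0.107, 3.138, -0.0]
contact_force: [0.5, 0.6, -0.9]
opening: 0.0239
grip_force: 39.5
```

Request:
servo_tool:
  increments:
    - [[2.0,0.3,4.8,0,0],[2.0,0.6,9.6,0,0],[2.0,1,14.6,0,0],[2.0,1,14.6,0,0]]

```text
t: 4.6
tool_pos: [0.418, 0.136, 0.1959]
tool_rot: [0.093, 3.14, 0.004]
contact_force: [-0.0, -0.6, -0.5]
opening: 0.0233
grip_force: 39.7
```

```bash
python3 - <<'E'
from h import *
o,d=snap('wrist','w2.png'); im=cv2.resize(d['img'][:,:,::-1],(800,600))
p=[.6865,.0401,-.0695]
q=(proj(o,d,T2(p,[(-89,140,18),(-89,10,18),(-60,-48,208),(-60,-172,208),(-35,75,70)]))*800/512).round(); print(q)
for a in q: cv2.drawMarker(im,(int(a[0]),int(a[1])),(0,0,255),0,14,1)
for th in (-.42,-.28):
  for L in (114,144):
    a=proj(o,d,T2(p,[(-30-L*np.cos(th)*.5736,-110-L*np.sin(th),50+L*np.cos(th)*.8192)]))[0]*800/512; print(th,L,a); cv2.circle(im,(int(a[0]),int(a[1])),4,(0,255,0),1)
cv2.imwrite('pics/w2b.png',im); print(o['tool_pos'])
E
```

```text
[[464. 486.]
 [305. 484.]
 [134. 765.]
 [-79. 728.]
 [384. 589.]]
-0.42 114 [152.62945933 602.4488132 ]
-0.42 144 [152.15088638 616.313897  ]
-0.28 114 [124.25284639 603.33293365]
-0.28 144 [112.6693472  617.70466649]
[0.41798704 0.13602402 0.19588357]
```

View pics/w2b.png

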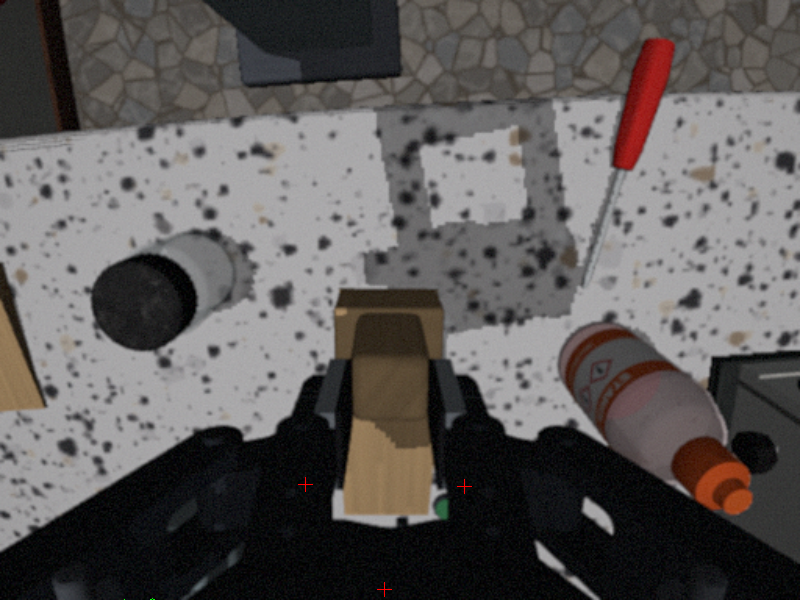

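The wrist view shows the wedge gripped straight, with its rear top edge at row ~304 (cols 336–443) and the tip at row 515. The jar and bottle are clear on either side.

```bash
python3 - <<'E'
from h import *
o,d=load('w2.png'); k=512/800
M=R.from_rotvec(o['tool_rot']).as_matrix()
for u,v,z in [(336,305,.167),(443,303,.167),(345,515,.1405),(431,515,.1405)]:
    P=onz(o,d,u*k,v*k,z); print(u,v,(M.T@(P-o['tool_pos'])*1000).round(1))
for u,v in[(590,360),(240,290)]: print(onz(o,d,u*k,v*k,0))
p=[.6865,.0401,-.0695]; print(T2(p,[(-225,75,59)]),T2(p,[(-124.5,75,59)]), M.round(3))
E
```

```text
336 305 [ 13.3 -21.6  28.8]
443 303 [14.1 21.2 28.9]
345 515 [-111.1  -23.8   55.4]
431 515 [-111.2   21.8   55.5]
[0.5108412  0.28994398 0.        ]
[0.43714517 0.02224757 0.        ]
[[0.46725149 0.13054385 0.059     ]] [[0.56750887 0.12356472 0.059     ]] [[-0.998  0.059  0.001]
 [ 0.059  0.998  0.002]
 [-0.001  0.002 -1.   ]]
```

Request:
servo_tool:
  increments:
    - [[2.0,-2,-0.1,3,-0.6],[2.0,-4.0,-0.2,6,-0.6],[2.0,-4.9,-0.26,10,-0.6],[2.0,-4.9,-0.26,13.0,-0.6],[2.0,-4.9,-0.26,13.4,-0.6]]

```text
t: 5.15
tool_pos: [0.4662, 0.1225, 0.0585]
tool_rot: [-0.094, -3.135, 0.004]
contact_force: [-0.5, -0.5, -0.2]
opening: 0.0238
grip_force: 43.2
```

Request:
servo_tool:
  increments:
    - [[2.0,0,0,0.1,0],[2.0,0,0,0.3,0],[2.0,0,0,0.3,0]]

```text
t: 5.45
tool_pos: [0.4687, 0.1248, 0.0598]
tool_rot: [0.092, 3.138, 0.001]
contact_force: [-0.2, -0.4, -0.7]
opening: 0.0237
grip_force: 42.9
```

Request:
servo_tool:
  increments:
    - [[2.0,0,0.3,0.15,0],[2.0,0,0.5,0.15,0],[2.0,0,0.5,0.15,0]]

```text
t: 5.75
tool_pos: [0.469, 0.1298, 0.0581]
tool_rot: [0.09, 3.138, -0.001]
contact_force: [-0.5, -2.6, 4.5]
opening: 0.024
grip_force: 44.0
```

Request:
servo_tool:
  increments:
    - [[2.0,0,0,0.15,0],[2.0,0,0,0.15,0],[2.0,0,0,0.15,0]]

```text
t: 6.05
tool_pos: [0.4692, 0.1302, 0.0579]
tool_rot: [0.091, 3.139, 0.001]
contact_force: [-5.3, -0.4, 14.0]
opening: 0.0237
grip_force: 45.1
```

Request:
servo_tool:
  increments:
    - [[2.0,-1,0,-0.1,-0.5],[2.0,-2.2,0,-0.1,-0.5],[2.0,-3.4,0,-0.1,-0.5],[2.0,-4.6,0,-0.1,-0.5],[2.0,-5.8,0,-0.1,-0.5]]

```text
t: 6.55
tool_pos: [0.5225, 0.1278, 0.0579]
tool_rot: [-0.077, -3.129, -0.002]
contact_force: [-19.6, 1.8, 23.0]
opening: 0.0241
grip_force: 46.3
```

Request:
servo_tool:
  increments:
    - [[2.0,-1,0,0,0],[2.0,-2,0,0,0],[2.0,-3,0,0,0],[2.0,-4,0,0,0],[2.0,-4.2,0,0,0]]

```text
t: 7.05
tool_pos: [0.5655, 0.1256, 0.0579]
tool_rot: [-0.077, -3.132, -0.002]
contact_force: [-18.0, 1.9, 20.2]
opening: 0.0235
grip_force: 46.0
```

```bash
python3 - <<'E'
from h import *
o,d=snap('scene','s2.png'); print(o['tool_pos'],o['contact_force'])
im=d['img'][150:290,200:360,::-1]; cv2.imwrite('pics/s2c.png',cv2.resize(im,None,fx=4.2,fy=4.2,interpolation=cv2.INTER_CUBIC))
p=[.6865,.0401,-.0695]
for a in (0,-.1):
  L=[(70-160*np.cos(a)-5*0,y,29+160*np.sin(a)+z) for y in(10,140) for z in(-5,5)]
  print(a,((proj(o,d,T2(p,L))-[200,150])*4.2).round())
E
```

```text
[0.56551146 0.12561633 0.05791781] [-17.96194422   1.85702081  20.23856315]
0 [[179. 279.]
 [179. 269.]
 [ 61. 218.]
 [ 60. 208.]]
-0.1 [[181. 295.]
 [180. 285.]
 [ 63. 234.]
 [ 62. 224.]]
```

View pics/s2c.png

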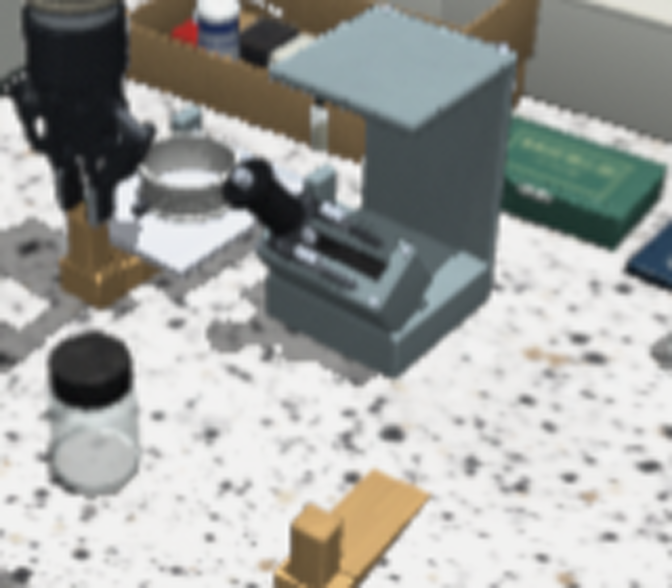

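Stage front-right corner is at (181,271), close to the level prediction (179,269). I'll push a few mm more, then release.

Request:
servo_tool:
  increments:
    - [[2.0,-0.3,0,-0.05,0],[2.0,-0.5,0,-0.1,0],[2.0,-0.5,0,-0.15,0],[2.0,-0.5,0,-0.2,0],[2.0,-0.5,0,-0.2,0]]

```text
t: 7.6
tool_pos: [0.5705, 0.125, 0.0582]
tool_rot: [-0.077, -3.134, -0.002]
contact_force: [-9.6, 1.3, 6.5]
opening: 0.0238
grip_force: 44.3
```

Request:
servo_tool:
  increments:
    - [[6,0,0,0,0],[7,0,0,0,0],[7,0,0,0,0],[7,0,0,0,0],[7,0,0,-1,0]]

```text
t: 8.1
tool_pos: [0.5716, 0.1239, 0.0668]
tool_rot: [-0.078, -3.137, 0.0]
contact_force: [0.9, -0.9, 0.6]
opening: 0.0699
grip_force: 0.0
```

Request:
servo_tool:
  increments:
    - [[7,0,0,-4,0],[7,0.5,0,-8.5,0],[7,3,0,-12.5,0],[7,7,0,-15,0],[7,10,0,-17,0]]

```text
t: 8.6
tool_pos: [0.4724, 0.1291, 0.2417]
tool_rot: [0.078, 3.137, 0.001]
contact_force: [0.3, -0.2, 0.5]
opening: 0.0699
grip_force: 0.0
```

Request:
servo_tool:
  increments:
    - [[7,-0.5,-4.2,-1.5,0],[7,-1.2,-8.5,-3,0],[7,-2,-13,-4.5,0],[7,-2.8,-17.6,-6,0],[7,-3.6,-22.4,-6,0]]

```text
t: 9.1
tool_pos: [0.4989, -0.0985, 0.3024]
tool_rot: [0.077, 3.134, -0.003]
contact_force: [0.9, 0.1, 0.1]
opening: 0.0698
grip_force: 0.0
```

Request:
servo_tool:
  increments:
    - [[7,-0.8,-4.2,0,0],[7,-1.7,-8.3,0,0],[7,-1.7,-8.3,0,0],[7,-1.7,-8.3,0,0]]

```text
t: 9.5
tool_pos: [0.5107, -0.1808, 0.2986]
tool_rot: [0.08, 3.14, 0.001]
contact_force: [0.4, -0.4, -0.6]
opening: 0.0701
grip_force: 0.0
```

```bash
python3 - <<'E'
from h import *
o,d=snap('wrist','w3.png'); print(o['tool_pos']); p=[.6865,.0401,-.0695]
im=d['img'][:,:,::-1]
th=-.38
L=[(-60,-48,208),(-60,-172,208)]+[(-30-l*np.cos(th)*.5736,-110-l*np.sin(th),50+l*np.cos(th)*.8192) for l in(84,128,144)]
uv=proj(o,d,T2(p,L)); print(uv.round(1))
cr=im[120:320,250:512]; cr=cv2.resize(cr,None,fx=3,fy=3,interpolation=cv2.INTER_CUBIC); print(((uv-[250,120])*3).round())
cv2.imwrite('pics/w3c.png',cv2.convertScaleAbs(cr,alpha=1.6))
snap('top','t3.png');snap('scene','s3.png')
E
```

```text
[ 0.51065839 -0.18077885  0.2985963 ]
[[441.6 293.5]
 [313.  294.1]
 [375.4 237.8]
 [404.5 231.1]
 [416.7 228.2]]
[[575. 521.]
 [189. 522.]
 [376. 354.]
 [464. 333.]
 [500. 325.]]
```

View pics/w3c.png

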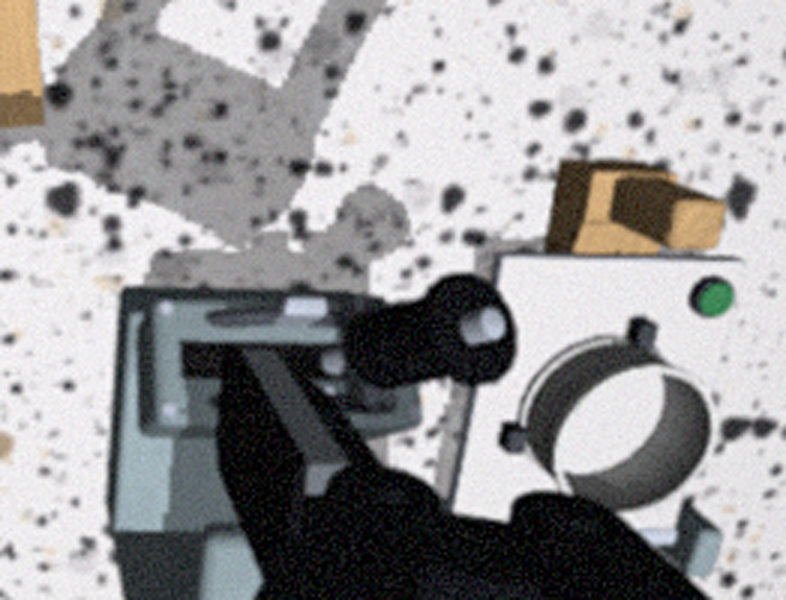

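Wrist view: wedge in place under the now level stage, whose front-right corner is at (503,254). The collar's stem end is at (489,325) and the flange centre at about (470,329). I'll fit the lever angle next.

```bash
cat > f.py <<'E'
from h import *
t=load('t0.png'); s=load('s0.png'); w=load('w3.png')
tp=lambda a:(np.array(a)+.5)/4.4-.5+[180,125]
sp=lambda a:(np.array(a)+.5)/3.75-.5+[200,140]
wp=lambda a:(np.array(a)+.5)/3-.5+[250,120]
H=[(-60,-48,220),(-60,-172,220)]; S=[(-89,140,18),(-89,10,18)]
def lev(th,l): return (-30-l*np.cos(th)*.5736,-110-l*np.sin(th),50+l*np.cos(th)*.8192)
def f(p):
    th=p[3]
    A=[(t,H+S+[lev(th,144)],tp([(298,191),(472,203),(55,274),(216,284),(312,273)]),1),
       (s,H+S,sp([(243,97),(368,140),(63,240),(162,290)]),1),
       (w,[(-90,10,34),lev(th,144),lev(th,132)],wp([(503,254),(489,325),(470,329)]),1)]
    return np.concatenate([k*(proj(*c,T2(p,L))-uv).ravel() for c,L,uv,k in A])
r=least_squares(f,[.6865,.04,-.07,-.35],loss='soft_l1'); print(r.x,f(r.x).reshape(-1,2).round(1))
E
python3 f.py
```

```text
[ 0.68602691  0.04184223 -0.06408203 -0.33774601] [[-0.6 -0.2]
 [ 0.7 -0.3]
 [-1.3 -0.2]
 [ 0.  -0.1]
 [-0.4  0.8]
 [-1.8 -0.4]
 [ 0.2  2.1]
 [-2.1 -0.3]
 [-0.3  0.8]
 [-1.1  0.8]
 [ 0.9 -0.5]
 [-1.6  0.5]]
```

```bash
cat > g.py <<'E'
from h import *
SP=[.686,.0418,-.0655]
def wp(th,lift,psi,a=3,dz=0):
    l=132+1000*lift; x=-30-l*np.cos(th)*.5736; y=-110-l*np.sin(th); z=50+l*np.cos(th)*.8192
    ps=np.radians(psi); P=T2(SP,[(x-a*np.cos(ps),y+a*np.sin(ps),z+dz)])[0]
    return P,180+np.degrees(SP[2])-psi
def rows(W,op,start=None):
    o=ctrl.get_obs(); M=R.from_rotvec(o['tool_rot']).as_matrix(); P0=np.array(o['tool_pos']); A0=np.degrees(np.arctan2(M[1,0],M[0,0]))%360
    if start is not None: P0,A0=start
    a=np.radians(A0); X=np.array([np.cos(a),np.sin(a),0]);Y=np.array([-X[1],X[0],0])*-1;Z=np.array([0,0,-1.])
    print('now',P0,A0.round(2) if hasattr(A0,'round') else A0,'Ymeas',M[:,1].round(3),'Y',Y.round(3))
    for w in W:
        P,A=wp(*w); D=P-P0; print([op]+[round(100*float(D@v),2) for v in (X,Y,Z)]+[round(A0-A,1)], 'world',P.round(4))
E
python3 - <<'E'
from g import *
rows([(-.345,0,10,3,120),(-.345,0,10,3,40),(-.345,0,10,3,0)],7)
E
```

```text
now [ 0.51082191 -0.17912618  0.29867895] 177.25 Ymeas [0.048 0.999 0.   ] Y [ 0.048  0.999 -0.   ]
[7, -5.91, 16.61, 2.69, np.float64(11.0)] world [ 0.5778 -0.0161  0.2718]
[7, -5.91, 16.61, 10.69, np.float64(11.0)] world [ 0.5778 -0.0161  0.1918]
[7, -5.91, 16.61, 14.69, np.float64(11.0)] world [ 0.5778 -0.0161  0.1518]
```

Request:
servo_tool:
  increments:
    - [[7,-1.4,4.2,0.5,3],[7,-2.8,8.4,1,6],[7,-4.2,12.6,1.5,9],[7,-5.6,16.2,2.2,11],[7,-5.9,16.6,2.7,11]]

```text
t: 10.15
tool_pos: [0.5782, -0.0124, 0.271]
tool_rot: [0.368, 3.12, 0.002]
contact_force: [0.1, -1.0, -0.2]
opening: 0.07
grip_force: 0.0
```

Request:
servo_tool:
  increments:
    - [[7,0,0,0,0],[7,0,0,2,0],[7,0,0,4.5,0],[7,0,0,6.0,0],[7,0,0,6.0,0]]

```text
t: 10.65
tool_pos: [0.576, -0.0178, 0.2085]
tool_rot: [-0.379, -3.114, 0.0]
contact_force: [-1.3, -0.1, -0.9]
opening: 0.0697
grip_force: 0.0
```

```bash
python3 - <<'E'
from g import *
rows([(-.345,0,10,3,20),(-.345,0,10,3,0)],7)
o,d=snap('wrist','w4.png'); 
cr=cv2.convertScaleAbs(d['img'][180:384,130:390,::-1],alpha=1.8); cv2.imwrite('pics/w4c.png',cv2.resize(cr,None,fx=2.9,fy=2.9,interpolation=cv2.INTER_CUBIC))
P=[wp(-.345,(l-132)/1000,10,0,0)[0] for l in (132,144)]; print(((proj(o,d,P)-[130,180])*2.9).round())
E
```

```text
now [ 0.57601484 -0.01783738  0.20845207] 166.12 Ymeas [ 0.24   0.971 -0.001] Y [ 0.24   0.971 -0.   ]
[7, -0.13, 0.21, 3.67, np.float64(-0.1)] world [ 0.5778 -0.0161  0.1718]
[7, -0.13, 0.21, 5.67, np.float64(-0.1)] world [ 0.5778 -0.0161  0.1518]
[[355.  80.]
 [368.  64.]]
```

View pics/w4c.png

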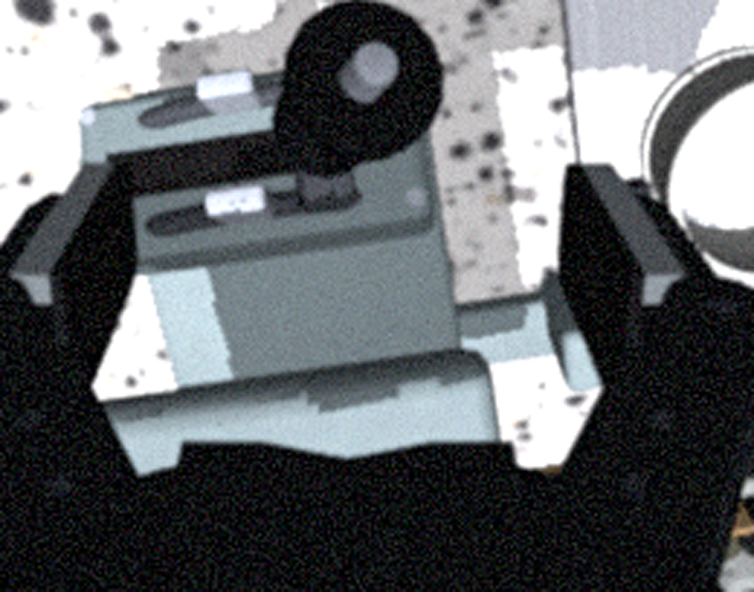

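Stem end is at (371,66) against a predicted (368,64), so the collar lies between the open fingers. I'll go down slowly.

Request:
servo_tool:
  increments:
    - [[7,-0.1,0.2,1.5,0],[7,-0.1,0.2,2.7,0],[7,-0.1,0.2,3.5,0],[7,-0.1,0.2,4.2,0],[7,-0.1,0.2,4.7,0]]

```text
t: 11.2
tool_pos: [0.5791, -0.0156, 0.1633]
tool_rot: [-0.378, -3.118, 0.0]
contact_force: [-0.8, 0.3, 0.2]
opening: 0.0698
grip_force: 0.0
```

Request:
servo_tool:
  increments:
    - [[7,0,0,0.5,0],[7,0,0,0.9,0],[7,0,0,0.9,0]]

```text
t: 11.5
tool_pos: [0.5791, -0.0156, 0.1546]
tool_rot: [-0.378, -3.118, -0.0]
contact_force: [0.2, 0.4, 0.4]
opening: 0.0703
grip_force: 0.0
```

Request:
servo_tool:
  increments:
    - [[3,0,0,0,0],[3,0,0,0,0],[3,0,0,0,0],[3,0,0,0,0],[3,0,0,0,0]]
  newtons: 50

```text
t: 12.0
tool_pos: [0.5795, -0.0157, 0.1554]
tool_rot: [0.378, 3.118, -0.0]
contact_force: [0.2, 0.3, -0.1]
opening: 0.03
grip_force: 0.0
```

Request:
servo_tool:
  increments:
    - [[1.5,0,0,0,0],[1.5,0,0,0,0],[1.5,0,0,0,0]]
  newtons: 50

```text
t: 12.3
tool_pos: [0.5794, -0.0156, 0.1552]
tool_rot: [-0.378, -3.119, 0.0]
contact_force: [-0.0, 0.2, -1.1]
opening: 0.0148
grip_force: 0.0
```

```bash
python3 - <<'E'
from g import *
o,d=snap('wrist','w5.png'); o2,d2=snap('scene','s5.png'); o3,d3=snap('top','t5.png')
rs=lambda i,w,h:cv2.resize(i[:,:,::-1],(w,h),interpolation=cv2.INTER_CUBIC)
A=cv2.convertScaleAbs(rs(d['img'][200:384,156:356],400,368),alpha=1.8)
B=rs(d2['img'][165:245,240:327],400,368)
C=rs(d3['img'][160:205,225:300],386,232)
im=np.zeros((600,800,3),np.uint8); im[:368,:400]=A; im[:368,400:]=B; im[368:,:386]=C
E=rs(d['img'],309,232); im[368:,400:709]=cv2.convertScaleAbs(E,alpha=1.8)
cv2.imwrite('pics/c5.png',im)
P=[wp(-.345,(l-132)/1000,10,0,0)[0] for l in (106,132,144)]+[o['tool_pos']]
print('wrist',((proj(o,d,P)-[156,200])*2).round(),'scene',((proj(o2,d2,P)-[240,165])*4.6+[400,0]).round(),'top',((proj(o3,d3,P)-[225,160])*5.15+[0,368]).round())
E
```

```text
wrist [[165.  86.]
 [184.  67.]
 [195.  57.]
 [187.  67.]] scene [[508. 150.]
 [483. 128.]
 [472. 118.]
 [481. 124.]] top [[150. 488.]
 [135. 502.]
 [128. 509.]
 [133. 503.]]
```

View pics/c5.png

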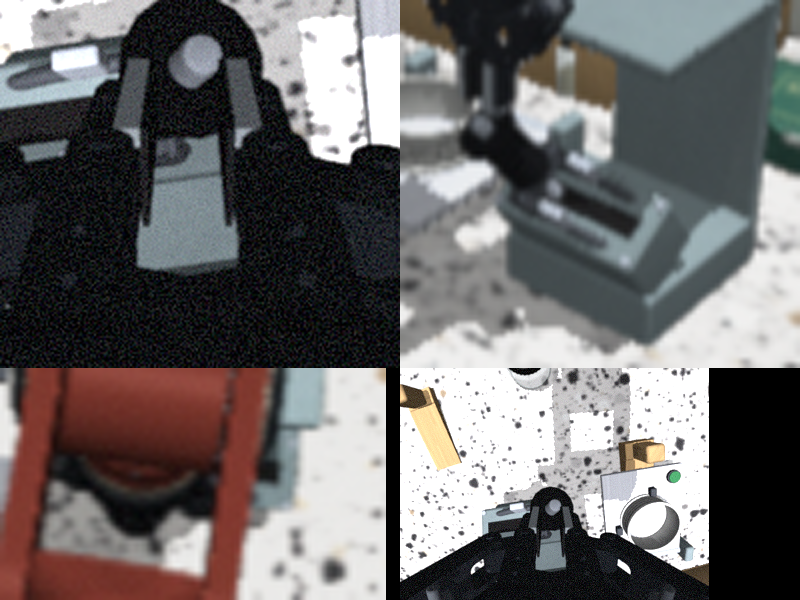

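```bash
python3 - <<'E'
from g import *
o,d=load('w5.png'); print(d['fx'],d['cx'],d['cy'],d['k1'])
M=R.from_rotvec(o['tool_rot']).as_matrix()
for y in(-7.5,7.5):
  print('tool pts',[((proj(o,d,[o['tool_pos']+M@np.array([x,y,z])/1000])[0]-[156,200])*2).round().tolist() for x,z in((11,19),(-11,19),(11,-19),(11,0))])
# direct measurement of stem end across w3,w4,w5
obs=[('w3.png',(np.array((489,325))+.5)/3-.5+[250,120]),('w4.png',np.array((371,66))/2.9+[130,180]),('w5.png',np.array((197,58))/2+[156,200])]
def X(obs):
    A=np.zeros((3,3));b=np.zeros(3)
    for fn,uv in obs:
        c,r=ray(*load(fn),*uv); r/=np.linalg.norm(r); Q=np.eye(3)-np.outer(r,r); A+=Q;b+=Q@c; 
    x=np.linalg.solve(A,b); print([ (proj(*load(f),x)-u).round(1) for f,u in obs]); return x
obs+= [('s5.png',np.array((476-400,124))/4.6+[240,165]),('t0.png',(np.array((312,273))+.5)/4.4-.5+[180,125])]
print('stem end',X(obs),X(obs[:3]),X(obs[2:4]),'pred',wp(-.345,.012,10,0,0)[0])
E
```

```text
313.5222269452309 249.29403533516563 190.3893685708197 -0.06903108739367331
tool pts [[162.0, 7.0], [163.0, 75.0], [156.0, 58.0], [159.0, 30.0]]
tool pts [[212.0, 7.0], [212.0, 75.0], [219.0, 58.0], [215.0, 30.0]]
[array([[-1.5,  0.1]]), array([[-1. ,  0.9]]), array([[-0.7,  0.5]]), array([[-0.2, -0.2]]), array([[-0.6,  0.3]])]
[array([[ 0. , -0.1]]), array([[-0.2,  0.2]]), array([[ 0.3, -0. ]])]
[array([[-0.2,  0.5]]), array([[-0.1,  0. ]])]
stem end [ 0.57731269 -0.01282083  0.15564361] [ 0.57644156 -0.0120889   0.15728545] [ 0.57789907 -0.01267967  0.15440081] pred [ 0.57448743 -0.01231687  0.16101378]
```

```bash
python3 - <<'E'
from g import *
for fn,g,off,sc in(('w1.png',42.5,(0,0),800/512),('w2.png',12,(0,0),800/512),('w4.png',35,(130,180),2.9),('w5.png',7.5,(156,200),2)):
  o,d=load(fn); M=R.from_rotvec(o['tool_rot']).as_matrix()
  print(fn,[(x,z,((proj(o,d,[o['tool_pos']+M@np.array([x,g,z])/1000])[0]-off)*sc).round().tolist()) for x in (11,-11) for z in(19,6,-19,-32)])
E
```

```text
w1.png [(11, 19, [501.0, 318.0]), (11, 6, [509.0, 330.0]), (11, -19, [528.0, 357.0]), (11, -32, [540.0, 375.0]), (-11, 19, [497.0, 371.0]), (-11, 6, [505.0, 386.0]), (-11, -19, [522.0, 420.0]), (-11, -32, [533.0, 443.0])]
w2.png [(11, 19, [421.0, 318.0]), (11, 6, [424.0, 330.0]), (11, -19, [429.0, 358.0]), (11, -32, [433.0, 376.0]), (-11, 19, [420.0, 371.0]), (-11, 6, [422.0, 386.0]), (-11, -19, [427.0, 421.0]), (-11, -32, [431.0, 444.0])]
w4.png [(11, 19, [517.0, 68.0]), (11, 6, [529.0, 90.0]), (11, -19, [558.0, 141.0]), (11, -32, [577.0, 175.0]), (-11, 19, [511.0, 166.0]), (-11, 6, [522.0, 194.0]), (-11, -19, [549.0, 258.0]), (-11, -32, [566.0, 300.0])]
w5.png [(11, 19, [212.0, 7.0]), (11, 6, [214.0, 22.0]), (11, -19, [219.0, 58.0]), (11, -32, [222.0, 81.0]), (-11, 19, [212.0, 75.0]), (-11, 6, [213.0, 94.0]), (-11, -19, [217.0, 139.0]), (-11, -32, [220.0, 168.0])]
```

The composite shows the pads above the flange with nothing between them. They end about 25 mm short of where the stated tip position puts them; the scene view of the wedge grasp agrees. I'll reopen, go lower and grip again.

Request:
servo_tool:
  increments:
    - [[7,0,0,0,0],[7,0,0,0,0],[7,0,0,0.3,0],[7,0,0,0.8,0],[7,0,0,1.3,0]]

```text
t: 12.95
tool_pos: [0.5793, -0.0156, 0.1417]
tool_rot: [-0.378, -3.118, -0.0]
contact_force: [0.1, -0.6, -0.3]
opening: 0.0702
grip_force: 0.0
```

Request:
servo_tool:
  increments:
    - [[7,0,0,0.5,0],[7,0,0,1.0,0],[7,0,0,1.4,0],[7,0,0,1.7,0],[7,0,0,1.7,0]]

```text
t: 13.45
tool_pos: [0.579, -0.0156, 0.1245]
tool_rot: [-0.378, -3.118, -0.0]
contact_force: [0.4, 0.2, -0.0]
opening: 0.0696
grip_force: 0.0
```

Request:
servo_tool:
  increments:
    - [[3,0,0,0,0],[3,0,0,0,0],[3,0,0,0,0],[3,0,0,0,0],[3,0,0,0,0]]
  newtons: 50

```text
t: 13.95
tool_pos: [0.5797, -0.0154, 0.1262]
tool_rot: [0.378, 3.118, 0.001]
contact_force: [-2.4, 0.7, 5.9]
opening: 0.0406
grip_force: 49.1
```

Request:
servo_tool:
  increments:
    - [[3,0.25,0.1,-0.31,0],[3,0.5,0.2,-0.63,0],[3,0.75,0.3,-0.95,0],[3,0.98,0.39,-1.26,0],[3,0.98,0.39,-1.26,0]]
  newtons: 60

```text
t: 14.45
tool_pos: [0.5719, -0.0098, 0.1377]
tool_rot: [0.378, 3.115, -0.001]
contact_force: [6.7, -1.6, -3.8]
opening: 0.0402
grip_force: 58.7
```

Collar is lifted about 15 mm, with a ~7 N spring reaction along the stem. I'll compute the swing arc.

```bash
python3 - <<'E'
from g import *
th=np.linspace(-.345,.405,16); psi=np.linspace(10,-15,16)
for k in range(3):
    i=5*k; print(th[i]); rows([(th[j],.016,psi[j]) for j in range(i+1,i+6)],3,start=wp(th[i],.016,psi[i]))
E
```

```text
-0.345
now [ 0.56950741 -0.01011246  0.16409749] 166.25 Ymeas [0.239 0.971 0.   ] Y [ 0.238  0.971 -0.   ]
[3, 0.01, -0.72, -0.19, np.float64(-1.7)] world [ 0.5677 -0.0171  0.166 ]
[3, -0.0, -1.45, -0.35, np.float64(-3.3)] world [ 0.5661 -0.0242  0.1676]
[3, -0.04, -2.19, -0.48, np.float64(-5.0)] world [ 0.5647 -0.0315  0.1689]
[3, -0.09, -2.93, -0.59, np.float64(-6.7)] world [ 0.5635 -0.0388  0.17  ]
[3, -0.17, -3.67, -0.66, np.float64(-8.3)] world [ 0.5625 -0.0462  0.1707]
-0.09499999999999997
now [ 0.56246799 -0.04617698  0.17069491] 174.58 Ymeas [0.239 0.971 0.   ] Y [ 0.094  0.996 -0.   ]
[3, 0.01, -0.75, -0.04, np.float64(-1.7)] world [ 0.5617 -0.0536  0.1711]
[3, -0.01, -1.5, -0.05, np.float64(-3.3)] world [ 0.5611 -0.0611  0.1712]
[3, -0.04, -2.24, -0.04, np.float64(-5.0)] world [ 0.5607 -0.0685  0.1711]
[3, -0.1, -2.99, 0.01, np.float64(-6.7)] world [ 0.5606 -0.076   0.1706]
[3, -0.17, -3.73, 0.09, np.float64(-8.3)] world [ 0.5607 -0.0835  0.1698]
0.15500000000000003
now [ 0.56067766 -0.0834624   0.1697881 ] 182.91 Ymeas [0.239 0.971 0.   ] Y [-0.051  0.999 -0.   ]
[3, 0.01, -0.74, 0.11, np.float64(-1.7)] world [ 0.561  -0.0909  0.1687]
[3, -0.0, -1.48, 0.25, np.float64(-3.3)] world [ 0.5615 -0.0982  0.1673]
[3, -0.04, -2.2, 0.41, np.float64(-5.0)] world [ 0.5622 -0.1055  0.1656]
[3, -0.09, -2.92, 0.61, np.float64(-6.7)] world [ 0.5631 -0.1126  0.1637]
[3, -0.17, -3.63, 0.84, np.float64(-8.3)] world [ 0.5642 -0.1197  0.1614]
```

Request:
servo_tool:
  increments:
    - [[3,0.01,-0.72,-0.19,-1.7],[3,0,-1.45,-0.35,-3.3],[3,-0.04,-2.19,-0.48,-5],[3,-0.09,-2.93,-0.59,-6.7],[3,-0.17,-3.67,-0.66,-8.3]]

```text
t: 14.95
tool_pos: [0.5666, -0.0438, 0.1451]
tool_rot: [0.149, 3.13, 0.008]
contact_force: [9.8, 6.4, -2.5]
opening: 0.0385
grip_force: 58.8
```

Request:
servo_tool:
  increments:
    - [[3,0.01,-0.75,-0.04,-1.7],[3,-0.01,-1.5,-0.05,-3.3],[3,-0.04,-2.24,-0.04,-5],[3,-0.1,-2.99,0.01,-6.7],[3,-0.17,-3.73,0.09,-8.3]]

```text
t: 15.45
tool_pos: [0.5651, -0.0814, 0.148]
tool_rot: [-0.079, 3.132, 0.004]
contact_force: [1.2, 6.9, 13.0]
opening: 0.0356
grip_force: 57.0
```

Request:
servo_tool:
  increments:
    - [[3,0.01,-0.74,0.11,-1.7],[3,0,-1.48,0.25,-3.3],[3,-0.04,-2.2,0.41,-5],[3,-0.09,-2.92,0.61,-6.7],[3,-0.17,-3.63,0.84,-8.3]]

```text
t: 15.95
tool_pos: [0.5651, -0.1194, 0.1357]
tool_rot: [0.305, -3.126, 0.001]
contact_force: [-2.0, 1.0, 4.7]
opening: 0.0303
grip_force: 2.8
```

The grip slipped near the end (opening 30 mm, grip 2.8 N). I'll back off upward and find the lever numerically, since I've used all my picture views.

Request:
servo_tool:
  increments:
    - [[4.5,0,0,-1,0],[4.5,0.2,0,-3,0],[5,0.5,0,-6,0],[7,1,0,-9,0],[7,1,0,-9,0]]

```text
t: 16.45
tool_pos: [0.5575, -0.1216, 0.2314]
tool_rot: [-0.301, 3.119, -0.007]
contact_force: [0.2, 0.1, 0.2]
opening: 0.0699
grip_force: 0.0
```

```bash
cat > lv.py <<'E'
from g import *
import sys
def circ(th,lift,l0,r,n=24):
    """points on circle radius r (mm) around stem at l0 mm"""
    l=l0+1000*lift; u=np.array([-np.cos(th)*.5736,-np.sin(th),np.cos(th)*.8192]); c=np.array([-30,-110,50])+l*u
    e1=np.array([.8192,0,.5736]); e2=np.cross(u,e1); a=np.linspace(0,2*np.pi,n,False)
    return T2(SP,c+r*(np.outer(np.cos(a),e1)+np.outer(np.sin(a),e2)))
def samp(o,d,P):
    g=cv2.GaussianBlur(cv2.cvtColor(d['img'],cv2.COLOR_RGB2GRAY),(3,3),0); uv=proj(o,d,P).astype(np.float32)
    return cv2.remap(g,uv[None,:,0],uv[None,:,1],cv2.INTER_LINEAR,borderValue=128)[0].astype(float)
def score(views,th,lift):
    s=0
    for o,d in views:
        inn=np.r_[samp(o,d,circ(th,lift,136,17)),samp(o,d,circ(th,lift,136,11))]; out=samp(o,d,circ(th,lift,136,26)); tip=samp(o,d,circ(th,lift,144,2))
        s+=out.mean()-inn.mean()+.5*(tip.mean()-inn.mean())
    return s
def best(views):
    G=[(score(views,th,l),round(th,3),l) for th in np.arange(-.44,.45,.01) for l in (0,.006,.012,.018)]
    return sorted(G)[::-1][:5]
E
python3 - <<'E'
from lv import *
print('calib t: w3',best([load('w3.png')]),'s3',best([load('s3.png')]),'t3',best([load('t3.png')]))
w=snap('wrist','w6.png'); s=snap('scene','s6.png'); t=snap('top','t6.png'); print(w[0]['tool_pos'],w[0]['contact_force'])
for v in ([w],[s],[t],[w,s]): print(best(v))
E
```

```text
calib t: w3 [(np.float64(132.26041666666666), np.float64(-0.34), 0), (np.float64(132.23958333333331), np.float64(-0.33), 0), (np.float64(129.625), np.float64(-0.32), 0), (np.float64(129.34375), np.float64(-0.35), 0), (np.float64(125.94791666666667), np.float64(-0.29), 0.006)] s3 [(np.float64(127.33333333333334), np.float64(-0.29), 0), (np.float64(126.36458333333334), np.float64(-0.3), 0), (np.float64(126.09375000000003), np.float64(-0.28), 0), (np.float64(123.46875000000003), np.float64(-0.31), 0), (np.float64(121.91666666666667), np.float64(-0.27), 0)] t3 [(np.float64(136.20833333333334), np.float64(-0.35), 0), (np.float64(132.58333333333331), np.float64(-0.34), 0), (np.float64(130.0), np.float64(-0.36), 0), (np.float64(122.80208333333334), np.float64(-0.33), 0), (np.float64(118.05208333333334), np.float64(-0.37), 0)]
[ 0.557543   -0.12162309  0.23135605] [0.24993995 0.12899017 0.17582499]
[(np.float64(120.03125), np.float64(0.36), 0), (np.float64(119.01041666666666), np.float64(0.34), 0.006), (np.float64(117.08333333333334), np.float64(0.35), 0), (np.float64(116.79166666666667), np
[... 172 characters left out ...]
), 0), (np.float64(79.32291666666666), np.float64(0.37), 0), (np.float64(78.9375), np.float64(0.4), 0), (np.float64(75.30208333333333), np.float64(0.39), 0.006)]
[(np.float64(51.489583333333336), np.float64(0.33), 0), (np.float64(51.34374999999999), np.float64(0.33), 0.006), (np.float64(51.24999999999999), np.float64(0.34), 0), (np.float64(51.15625000000001), np.float64(0.32), 0.006), (np.float64(50.458333333333336), np.float64(0.35), 0)]
[(np.float64(195.02083333333331), np.float64(0.37), 0), (np.float64(188.71875), np.float64(0.38), 0), (np.float64(186.65625), np.float64(0.36), 0), (np.float64(166.67708333333331), np.float64(0.39), 0), (np.float64(166.51041666666669), np.float64(0.35), 0)]
```

Lever found at about +0.36 rad with the collar down. For margin I'll nudge it to the stop with the left finger.

```bash
python3 - <<'E'
from g import *
rows([(.355,0,-8,3,40),(.355,0,-8,3,-24)],7)
E
```

```text
now [ 0.55502022 -0.12061549  0.22460256] 191.06 Ymeas [-0.192  0.981  0.   ] Y [-0.192  0.981 -0.   ]
[7, -1.92, 0.97, 3.32, np.float64(6.8)] world [ 0.572  -0.1074  0.1914]
[7, -1.92, 0.97, 9.72, np.float64(6.8)] world [ 0.572  -0.1074  0.1274]
```

Request:
servo_tool:
  increments:
    - [[7,-1,0.5,1,3],[7,-2,0.97,2.2,6.8],[7,-2.1,0.97,3.3,6.8],[7,-2.1,0.97,4.5,6.8],[7,-2.1,0.97,5.5,6.8]]

```text
t: 17.1
tool_pos: [0.5732, -0.1073, 0.1679]
tool_rot: [0.118, -3.137, -0.001]
contact_force: [-0.8, -0.9, 0.0]
opening: 0.07
grip_force: 0.0
```

Request:
servo_tool:
  increments:
    - [[7,0,0,1,0],[7,0,0,2,0],[7,0,0,3,0],[7,0,0,4,0],[7,0,0,4.2,0]]

```text
t: 17.6
tool_pos: [0.5732, -0.1072, 0.1263]
tool_rot: [0.117, -3.137, -0.001]
contact_force: [-0.3, 0.6, -0.1]
opening: 0.0702
grip_force: 0.0
```

Request:
servo_tool:
  increments:
    - [[7,0,-0.5,0,0],[7,0,-1,0,0],[7,0,-1.4,0,0],[7,0,-1.7,0,0],[7,0,-1.9,0,0]]

```text
t: 18.1
tool_pos: [0.5757, -0.1265, 0.1283]
tool_rot: [-0.116, 3.139, 0.001]
contact_force: [0.8, 1.8, -1.1]
opening: 0.0697
grip_force: 0.6
```

Contact force is about 2 N, so the lever is moving. Push a little more until the stop is felt.

Request:
servo_tool:
  increments:
    - [[7,0,-0.2,0,0],[7,0,-0.4,0,0],[7,0,-0.5,0,0]]

```text
t: 18.4
tool_pos: [0.5759, -0.1285, 0.1277]
tool_rot: [0.117, -3.139, -0.01]
contact_force: [0.8, 11.3, 0.0]
opening: 0.0701
grip_force: 5.1
```

Request:
servo_tool:
  increments:
    - [[7,0,-0.15,0,0],[7,0,-0.3,0,0]]

```text
t: 18.6
tool_pos: [0.5759, -0.1294, 0.1275]
tool_rot: [0.118, -3.138, -0.017]
contact_force: [0.1, 17.5, 1.6]
opening: 0.0702
grip_force: 8.3
```

Stop reached (17 N). Centre on the collar again, then leave upward and forward.

Request:
servo_tool:
  increments:
    - [[7,0,0.8,0,0],[7,0,1.5,0,0],[7,0.1,1.5,-2,0],[7,0.3,1.5,-5,0],[7,1,1.5,-9,0]]

```text
t: 19.1
tool_pos: [0.5639, -0.12, 0.217]
tool_rot: [0.117, -3.135, -0.001]
contact_force: [1.4, -0.7, 0.7]
opening: 0.0698
grip_force: 0.0
```

Request:
servo_tool:
  increments:
    - [[7,2,-2,-2,0],[7,5,-4,-3,0],[7,6,-6,-3,0],[7,6,-6,-3,0],[7,6,-6,-3,0]]

```text
t: 19.6
tool_pos: [0.5096, -0.1847, 0.2481]
tool_rot: [-0.115, 3.139, -0.0]
contact_force: [0.1, 0.1, 0.3]
opening: 0.0703
grip_force: 0.0
```

```bash
python3 - <<'E'
from lv import *
w=snap('wrist','w7.png'); s=snap('scene','s7.png'); t=snap('top','t7.png'); print(w[0]['t'],w[0]['tool_pos'],w[0]['contact_force'])
for v in ([w],[s],[t],[w,s]): print(best(v)[:3])
# stage level check: match stage patch in s7 vs model edges; template shift against s2 (held level)
def patch(fn): return cv2.cvtColor(load(fn)[1]['img'],cv2.COLOR_RGB2GRAY)
a=patch('s7.png'); 
for ref in ('s0.png','s3.png','s2.png'):
    b=patch(ref)
    for nm,(r0,r1,c0,c1) in {'corner':(208,222,232,250),'bg':(255,285,285,305),'jar':(225,270,205,240)}.items():
        m=cv2.matchTemplate(a[r0-6:r1+6,c0-6:c1+6],b[r0:r1,c0:c1],cv2.TM_CCOEFF_NORMED); _,v,_,l=cv2.minMaxLoc(m); print(ref,nm,round(v,3),l[0]-6,l[1]-6)
E
```

```text
19.6 [ 0.50956507 -0.18472354  0.24813293] [0.0842643  0.07785317 0.26869481]
[(np.float64(69.17708333333334), np.float64(0.41), 0.006), (np.float64(68.0625), np.float64(0.4), 0.012), (np.float64(66.77083333333333), np.float64(0.4), 0.018)]
[(np.float64(89.30208333333334), np.float64(0.43), 0), (np.float64(88.91666666666666), np.float64(0.42), 0), (np.float64(82.52083333333333), np.float64(0.44), 0)]
[(np.float64(140.11458333333334), np.float64(0.39), 0), (np.float64(138.27083333333334), np.float64(0.4), 0), (np.float64(137.125), np.float64(0.38), 0)]
[(np.float64(155.21875), np.float64(0.42), 0), (np.float64(146.72916666666666), np.float64(0.41), 0), (np.float64(146.28125), np.float64(0.43), 0)]
s0.png corner 0.745 0 -2
s0.png bg 0.663 1 -1
s0.png jar 0.906 0 0
s3.png corner 1.0 0 0
s3.png bg 0.896 0 0
s3.png jar 0.98 0 0
s2.png corner 0.987 0 0
s2.png bg 0.659 1 -1
s2.png jar 0.859 0 0
```

```bash
python3 - <<'E'
from lv import *
def pts(a,X,Y,h):
    # stage frame: X mm forward-negative from hinge, height h above hinge
    x=70+X*np.cos(a)-h*np.sin(a)*1; z=29+(-X)*np.sin(a)+h*np.cos(a)
    return T2(SP,np.c_[x.ravel(),Y.ravel(),z.ravel()])
# a=-0.1 -> front (X=-160) lower: z=29+160*sin(a)
X,Y=np.meshgrid(np.linspace(-164,-20,80),np.linspace(4,136,70)); h=np.full(X.shape,5.)
ref=samp(*load('s0.png'),pts(-.1,X,Y,h))
for fn in ('s3.png','s7.png','s0.png'):
    g=np.arange(-.14,.09,.004); c=[np.corrcoef(ref,samp(*load(fn),pts(a,X,Y,h)))[0,1] for a in g]; i=int(np.argmax(c)); print(fn,g[i].round(3),np.round(c[max(i-4,0):i+5],3))
rf=cv2.cvtColor(load('t0.png')[1]['img'],cv2.COLOR_RGB2GRAY)
E
```

```text
s3.png 0.024 [0.926 0.93  0.933 0.934 0.935 0.935 0.934 0.932 0.93 ]
s7.png 0.028 [0.552 0.556 0.559 0.56  0.561 0.56  0.558 0.555 0.552]
s0.png -0.1 [0.993 0.996 0.998 0.999 1.    0.999 0.998 0.996 0.992]
```

```bash
python3 - <<'E'
from lv import *
c,s=np.cos(SP[2]),np.sin(SP[2])
def loc(P): d=P[:2]-np.array(SP[:2]); return ((c*d[0]+s*d[1])*1000).round(1),((-s*d[0]+c*d[1])*1000).round(1)
w=load('w3.png'); wp3=lambda a:(np.array(a)+.5)/3-.5+[250,120]
for uv,z in(((560,160),0),((592,165),.03),((503,254),.034),((738,259),.034),((700,222),.078)): print(uv,loc(onz(*w,*wp3(uv),z)))
# narrower edge-only NCC: front strip and ring only
def pts(a,X,Y,h):
    return T2(SP,np.c_[(70+X*np.cos(a)-h*np.sin(a)).ravel(),Y.ravel(),(29-X*np.sin(a)+h*np.cos(a)).ravel()])
for nm,(xs,ys,hh) in {'front':((-168,-145),(8,45),5),'ring':((-130,-20),(25,125),41)}.items():
  X,Y=np.meshgrid(np.linspace(*xs,50),np.linspace(*ys,70)); h=np.full(X.shape,float(hh)); ref=samp(*load('s0.png'),pts(-.1,X,Y,h))
  for fn in('s3.png','s7.png'):
    g=np.arange(-.14,.09,.004); cc=[np.corrcoef(ref,samp(*load(fn),pts(a,X,Y,h)))[0,1] for a in g]; i=int(np.argmax(cc)); print(nm,fn,g[i].round(3),np.round(cc[max(i-3,0):i+4],3))
E
```

```text
(560, 160) (np.float64(-130.8), np.float64(53.3))
(592, 165) (np.float64(-135.3), np.float64(51.1))
(503, 254) (np.float64(-91.2), np.float64(11.4))
(738, 259) (np.float64(-89.8), np.float64(135.9))
(700, 222) (np.float64(-121.4), np.float64(74.6))
front s3.png 0.004 [0.984 0.99  0.994 0.996 0.995 0.993 0.989]
front s7.png 0.004 [0.984 0.99  0.994 0.996 0.996 0.993 0.989]
ring s3.png 0.0 [0.836 0.838 0.838 0.838 0.838 0.836 0.834]
ring s7.png 0.008 [0.674 0.676 0.677 0.678 0.678 0.677 0.676]
```

The stage is level (about +0.004 rad), the lever is at about +0.40 rad with its collar down, and the gripper is clear. I'll hand it in.

```bash
python3 -c "
from station import ctrl
print(ctrl.finish_job())"
```

```text
the job is handed in; nothing more can be done
None
```

I handed the job in; no verdict came back. By my camera measurements the thick wedge holds the stage level (about +0.004 rad) and the lever is at the right stop (about +0.40 rad) with its collar down. The jar showed no shift; I did not re-measure the bottle and beaker, but no contact with them was felt.

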